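# Start the hard-drive tester

### The job

A hard drive lies ready in the low bench tester; start its test with your closed fingertips. First push the square key all the way down (it stays down) to lock the drive, then switch on the rocker by pressing its raised near half fully down, and then press the large round button to the bottom and let it spring back. Keep to that order, do not press the small round button, and leave the drive and the loose things round the tester lying where they are; nothing is to be picked up.

Things in the scene. Friction and masses are not known exactly. Their poses are not given: they have to be found in the camera images.
- tester: low fixed instrument, white top, 200 (x) x 300 (y) x 50 mm high; origin: centre of its underside on the bench; x points from its front (near the robot) to its back, y left. Four controls, each on a plate 72 x 58 x 4 mm, stand in a row on its top at x = -58, y = +-108, +-36 mm; their order varies. Behind them lies the drive cradle (x -10 to 100; lips 10 high, connector block 16 high at its left)
- lock_key_top (a point): centre of the top face of the square lock key, moving with it: grey block 30 x 30 mm with a darker square on top, 32 mm above the tester's top when fully up. It goes straight down 12 mm into a black collar 38 mm square that ends 8 mm above the tester's top.
- lock_key (a joint): travel of the square lock key, m: 0 fully up, 0.012 fully down. It starts 0 to 0.003 down. It needs about 2.5 N, has no spring and stays where it is left; counts as down above 0.009.
- rocker_press (a point): point to press, on the upper face of the rocker's raised near half, 22 mm from the pivot, moving with it: 25 mm above the tester's top when off, 17.5 mm when on. The grey paddle is 64 (tester's x) x 34 x 8 mm, with 3 thin dark ribs on the near half; its pivot lies along the tester's y, 16.5 mm above its top. Under the near half only the thin plate.
- rocker (a joint): angle of the rocker, rad: 0 = off (near end up, paddle tilted 0.18), 0.36 = on (near end fully down). It starts at 0 to 0.03. It needs about 0.035 N m (2 to 4 N on the near half), has no spring and stays where it is left; counts as on above 0.28.
- start_button_top (a point): centre of the top of the large round button: grey, 40 mm diameter, top 28 mm above the tester's top when up, in a black collar of 50 mm diameter that ends 10 mm above the tester's top. The point moves with the button.
- start_button (a joint): travel of the large round button, m: 0 up, 0.006 fully down (3.6 N; first moves at 1.2 N); a spring returns it. Counts as pressed above 0.0045.
- small_button_top (a point): centre of the top of the small round button, not to be pressed: grey, 18 mm diameter, top 28 mm above the tester's top, in a black collar of 28 mm diameter.
- small_button (a joint): travel of the small round button, m: 0 up, 0.006 fully down; spring return. It must stay under 0.002.
- drive: loose metal hard drive, 150 x 102 x 26 mm, lying flat in the tester's cradle, its 150 mm side along the tester's y; origin at the centre of its underside, 50 mm above the bench; its top is 76 mm above the bench.
- tape_roll: loose black roll of tape lying flat on the bench left of the tester, 62 x 60 x 19 mm; origin at the centre of its underside.
- screw_tub: loose red tub of screws on the bench right of the tester, 71 (x) x 105 (y) x 41 mm; origin at the centre of its underside.
- dust_brush: loose flat brush with a wooden handle lying on the bench in front of the tester, along the tester's front, 53 x 188 (y) x 14 mm; origin at the middle of its underside.
There are look-alikes about, which are no part of the job. Leave any blue look-alike of the tape_roll alone.

How it is judged (in metres and radians):
On the way, in this order (a step that is already met when the one before it is completed fails the run):
1. the square key is pushed down (value of joint lock_key above 0.009 m and value of joint rocker below 0.1 rad), for 0.1 s.
2. the rocker is switched on (value of joint rocker above 0.28 rad and value of joint lock_key above 0.009 m), for 0.1 s.
3. the large round button is pressed (all of step 2 and value of joint start_button above 0.0045 m), for 0.05 s.
At the end, for the whole second after the job is handed in: The square key is down (over 9 of 12 mm), the rocker is on (over 0.28 of 0.36 rad), both round buttons are up again (within 1 mm), and the drive, tape, tub and brush lie at rest within 20 mm of where they were (all of step 2 and value of joint each of start_button, small_button below 0.001 m and distance of each of drive, tape_roll, screw_tub, dust_brush from where it was at the start of the episode below 0.02 m and linear speed of each of drive, tape_roll, screw_tub, dust_brush below 0.02 m/s); the robot touches nothing.
It fails at once if the rocker is switched on before the square key is down (value of joint rocker above 0.2 rad and value of joint lock_key below 0.009 m).
It fails at once if the large round button is pressed before the square key is down and the rocker on (value of joint start_button above 0.003 m and (value of joint rocker below 0.28 rad or value of joint lock_key below 0.009 m)).
It fails at once if the small round button is pressed (value of joint small_button above 0.002 m).
It fails at once if the drive, tape roll, tub or brush is lifted or shoved more than 20 mm (distance of any of drive, tape_roll, screw_tub, dust_brush from where it was at the start of the episode above 0.02 m).
It also fails if it takes over 45 s, if anything falls off the work surface, if the arm or the gripper's body presses on something with over 40 N, if the wrist force passes 120 N, or if a joint passes its speed limit or range.

### The arm

A 6-joint arm with a two-finger parallel gripper is mounted at the origin on a cart in front of the work surface, level with it; the furniture and walls round the work are solid. World frame = base frame: x ahead of the robot, y to its left, z up, the work surface at z = 0. Lengths are in mm, angles in rad, forces in N, time in s.
With the tool pointing down it reaches from about 300 to 775 mm from the base axis. Payload 14.6 kg.
Tool frame: the origin (TCP) lies midway between the tips of the shut fingers; the grasp point (between the pads) lies r.grip_point_offset behind it (r.grip_point_offset is the distance from the TCP to the grasp point, in mm); z points along the fingers, y is the line along which they close (so a half turn about z gives the same grasp; the last joint's range is limited). The gripper opens to 94 mm and grips with 3 to 60 N. Pads are 16 mm wide; open, the fingers measure 119 mm over their backs; the gripper's body (75 mm by 177 mm) begins 78 mm behind the grasp point.
Start: joints at [-1.234, 0.3, 1.521, -0, 1.321, -0.067], TCP at [216.096, -505.759, 205.446] pointing down, gripper open.
Joint ranges: [-3.03, 3.03], [-0.79, 2.21], [0.23, 2.52], [-1.04, 4.18], [0, 3.07], [-2.55, 2.55]. Speed limits (rad/s): [2.22, 2.22, 2.57, 3.14, 3.14, 3.14].

### API

Orientations are given as a rotation vector (axis times angle).
In Python, from plant import r gives the robot as it stands.
- The arm moves only by the tool run_rows, called after "Call:" by a JSON object that holds its "method" and its "body". Schema: {"type":"object","properties":{"rows":{"type":"object","properties":{"moves":{"type":"array","items":{"type":"array","items":{"type":"number"},"minItems":5,"maxItems":5},"minItems":1,"maxItems":8}},"additionalProperties":false,"required":["moves"]},"squeeze":{"type":"number"},"only":{"type":"string"},"quiet":{"type":"boolean"},"lines":{"type":"string"}},"required":["rows"],"additionalProperties":false}. rows is an object whose key "moves" holds a list of rows, 1 to 8 of them, each of 5 numbers: the finger opening in mm, then dx, dy, dz in shares of the most that a row can go, 1 being 62.5 mm, then a turn about the tool's z in a scale on which 1.0 is pi/2 rad; each row shifts and turns the commanded pose from where the row before left it, along the tool's axes as they then stand; what a row does not reach is not made up. A row lasts 1/8 s, in which the tool goes at most 62.5 mm and 0.188 rad, less where a joint would pass 70% of its speed; a pose out of reach is approached as far as the arm can. The fingers move at their own pace and stop on an object; squeeze is the grip in N (left out, the last holds). Time passes only in rows, so rows that do not move let the fingers close. The tool returns the time, the measured TCP pose, the force, the opening and the grip force at its end. only (a regular expression) keeps the lines of the reply that match it, lines (a string "A,B") keeps lines A to B, and quiet returns only ok. A shift or turn number past 1, either way, is cut back to 1. Input that does not fit is refused with a message, and nothing moves.
- r.observe(): the state, without advancing time (a new reading comes with each control period).
- r.get_image(name): name is "side" or "top"; returns the picture (400x640x3 uint8, blue, green, red); there is no depth.
- r.camera_params(name): a dict with "K" (3x3 intrinsics, pixels), "R" (3x3) and "t" (3): a world point X has camera coordinates R X + t. Camera axes: x right, y down, z forward; pixel columns grow to the right and rows downward; lengths in mm; the calibration is good to about 2 mm. A picture is of the moment at which its call begins. camera_params takes no time and is no camera call.
- r.close_job(): hands the job in; it is judged then, once.
The state is a dict: "time": time; "joints": joint angles; "joint_velocities": joint speeds; "joint_efforts": joint torques, N m; "tcp_pos": TCP position; "orientation": TCP orientation; "wrist_force": force on the tool from outside, world axes, zero at the start; "torque": the same for the moment, N m; "opening": finger opening in mm; "gripper_force": force on a finger pad.
Only numpy, scipy, OpenCV 4.12 (cv2) and the standard library are available. Lean on these libraries where they do the work, as an engineer would, in place of code of your own. Each camera call takes 0.05 s, during which the arm holds its last target. There are 200 camera calls.

## Working session

There is one attempt and no reset: what is moved stays moved. The work goes in short steps, Python scripts to look and compute and a tool call to move; the robot and the scene stay as the last step left them, time stands still between calls to the robot, and variables do not carry over. Pictures are saved under pics/ and viewed, at most 10 in all, crops included, and the job is handed in when it is done.

```bash
mkdir -p pics; python3 - <<'E'
from plant import r
import cv2,numpy as np
for n in("top","side"):
    im=r.get_image(n);cv2.imwrite(f"pics/{n}0.png",im)
    c=r.camera_params(n);print(n,np.round(c["K"],1).tolist(),np.round(c["R"],3).tolist(),np.round(c["t"],1))
o=r.observe();print(o["time"],o["tcp_pos"],o["orientation"],o["wrist_force"],o["opening"])
E
```

```text
top [[519.6, 0.0, 311.2], [0.0, 519.6, 196.4], [0.0, 0.0, 1.0]] [[-0.02, -1.0, -0.008], [-0.997, 0.02, -0.076], [0.076, 0.006, -0.997]] [ 253.8  523.2 1340.7]
side [[454.8, 0.0, 325.9], [0.0, 454.8, 203.9], [0.0, 0.0, 1.0]] [[-0.999, -0.038, 0.008], [-0.023, 0.404, -0.915], [0.031, -0.914, -0.404]] [ 539.2  -19.5 1162.8]
0.1 [ 216.02498046 -505.53843565  204.92289748] [-3.07672341e+00 -6.29799436e-01  2.49285379e-04] [ 1.02516509 -0.78306221  0.25661524] 94.18285470838619
```

View pics/top0.png

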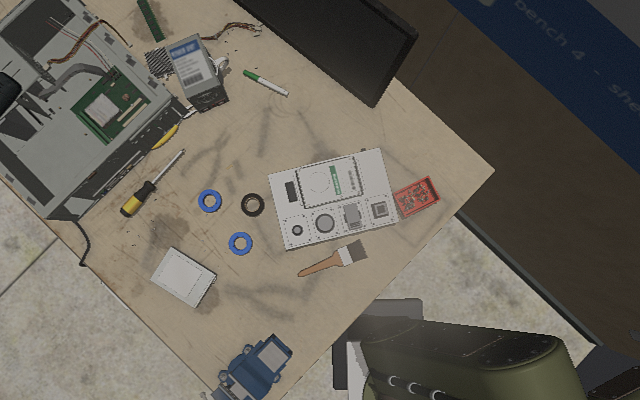

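View pics/side0.png

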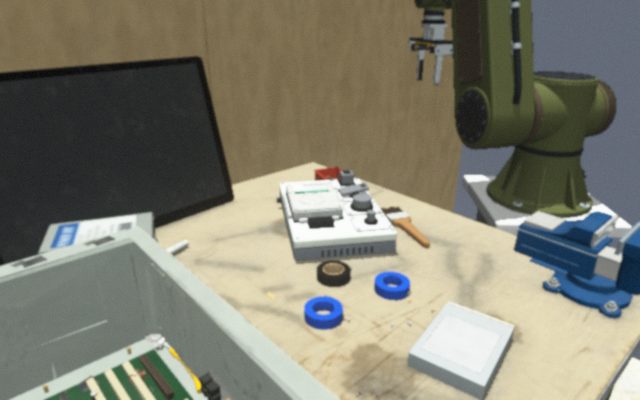

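Top view: the tester's row is, left to right, a small round button (297,230), a large round button (325,223), the rocker (352,215) and the square key (380,209). The side view shows the same things at (371,218), (362,203), (352,189) and (347,175). Possible mix-ups are small against large button, and square key against rocker. I'll check these in a close crop.

```bash
python3 - <<'E'
import cv2,numpy as np
t=cv2.imread("pics/top0.png")[140:260,260:400];s=cv2.imread("pics/side0.png")[160:265,270:400]
a=cv2.resize(t,None,fx=4,fy=4,interpolation=cv2.INTER_CUBIC);b=cv2.resize(s,None,fx=6,fy=5,interpolation=cv2.INTER_CUBIC)
for i in range(0,140,20):
    cv2.putText(a,str(260+i),(i*4,8),0,.35,(0,0,255));cv2.line(a,(i*4,10),(i*4,16),(0,0,255))
for i in range(0,120,20): cv2.putText(a,str(140+i),(0,i*4+4),0,.35,(0,0,255))
for i in range(0,130,10): cv2.putText(b,str(270+i),(i*6,8),0,.35,(0,0,255));cv2.line(b,(i*6,10),(i*6,16),(0,0,255))
for i in range(0,105,10): cv2.putText(b,str(160+i),(0,i*5+4),0,.35,(0,0,255))
cv2.imwrite("pics/ct.png",a);cv2.imwrite("pics/cs.png",b)
E
```

```text
(no output)
```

View pics/ct.png

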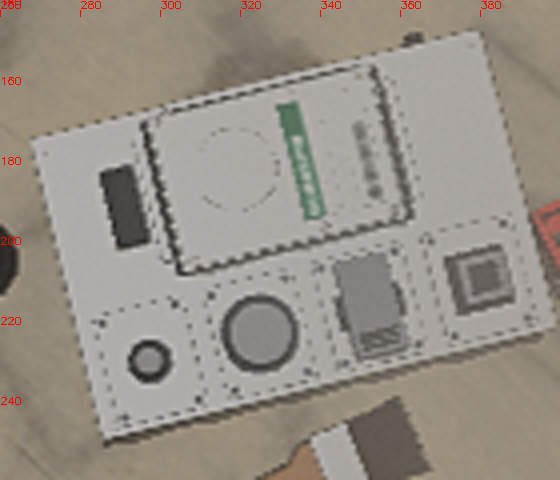

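View pics/cs.png

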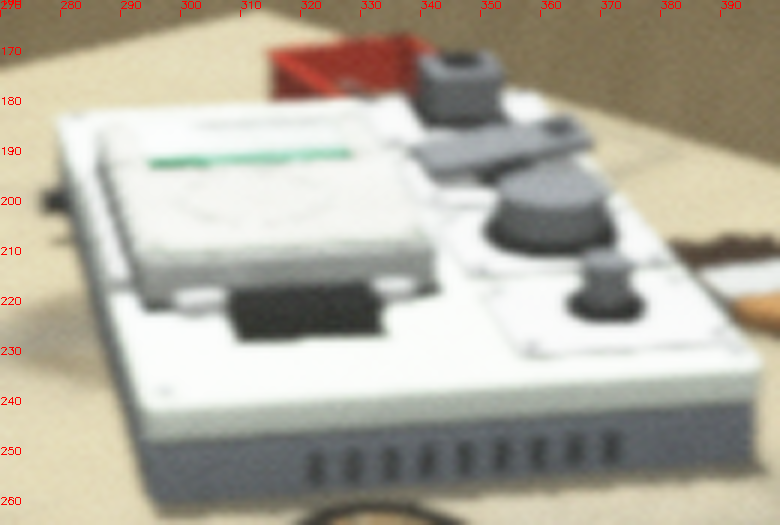

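The crops confirm the order: small button (297,230), large button (325,223), rocker (352,216) with ribs at (354,225), and key (381,209) with the dark square. In the side view, the top centres are key (347.2,172), large (362,197) and small (371,211.5). Next I'll triangulate these and check them against the outline of the white top.

```bash
cat > h.py <<'E'
from plant import r
import cv2,numpy as np
C={n:{k:np.array(v,float) for k,v in r.camera_params(n).items() if k in "KRt"} for n in("top","side")}
def ray(n,p):
    c=C[n];d=c["R"].T@np.linalg.solve(c["K"],[p[0],p[1],1]);return -c["R"].T@c["t"],d/np.linalg.norm(d)
def onz(n,p,z): o,d=ray(n,p);return o+d*(z-o[2])/d[2]
def tri(pt,ps):
    o1,d1=ray("top",pt);o2,d2=ray("side",ps)
    s=np.linalg.lstsq(np.c_[d1,-d2],o2-o1,rcond=None)[0];a=o1+s[0]*d1;b=o2+s[1]*d2
    return (a+b)/2,np.linalg.norm(a-b)
def px(n,X): c=C[n];q=c["K"]@(c["R"]@X+c["t"]);return q[:2]/q[2]
E
python3 - <<'E'
from h import *
np.set_printoptions(precision=1,suppress=True)
im=cv2.imread("pics/top0.png");hsv=cv2.cvtColor(im,cv2.COLOR_BGR2HSV)
m=cv2.inRange(hsv,(0,0,140),(179,22,255));m[:140]=0;m[260:]=0;m[:,:260]=0;m[:,405:]=0
m=cv2.morphologyEx(m,cv2.MORPH_CLOSE,np.ones((3,3)))
c=max(cv2.findContours(m,cv2.RETR_EXTERNAL,cv2.CHAIN_APPROX_NONE)[0],key=cv2.contourArea)
h=cv2.convexHull(c)[:,0]
W=np.array([onz("top",p,50)[:2] for p in h],np.float32)
(cx,cy),(w,hh),a=cv2.minAreaRect(W);print("rect",cx,cy,w,hh,a)
B=cv2.boxPoints(((cx,cy),(w,hh),a));print(B)
# near-left corner etc: long edge direction = tester y
e=[B[1]-B[0],B[2]-B[1]];L=max(e,key=np.linalg.norm);y=L/np.linalg.norm(L);y=y if y[1]>0 else -y;x=np.array([y[1],-y[0]])
yaw=np.arctan2(x[1],x[0]);print("yaw",yaw)
P={"key":((381.0,209),(347.2,172)),"large":((324.8,223),(362.1,197)),"small":((297,229.9),(371.1,211.3))}
for n,(p,s) in P.items():
    X,g=tri(p,s);d=X[:2]-[cx,cy];print(n,X,"gap",g,"local",d@x,d@y, "onz", onz("top",p,78 if n!="key" else 81)[:2])
rt=onz("top",(353.8,225.3),73);d=rt[:2]-[cx,cy];print("rocker ribs",rt,d@x,d@y)
for yy in(-108,-36,36):print(yy,np.array([cx,cy])-58*x+yy*y)
o=r.observe();R=cv2.Rodrigues(np.array(o["orientation"]))[0];print(R,r.grip_point_offset)
E
```

```text
rect 522.1573486328125 188.18943786621094 198.7330780029297 297.51007080078125 12.847135543823242
[[392.2 311.1]
 [458.4  21.1]
 [652.1  65.3]
 [586.  355.3]]
yaw 0.22422479
key [487.8  69.1  80. ] gap 1.6522573829111704 local -59.9810871738766 -108.46581774173903 onz [488.6  69.2]
large [456.4 210.2  75.8] gap 0.3321115038391566 local -59.18733961131921 36.050502427374546 onz [456.5 210.2]
small [440.9 280.1  75.4] gap 0.32510535964835857 local -58.767752293800335 107.6703379987272 onz [440.7 280. ]
rocker ribs [449.4 137.5  73. ] -82.15082681156387 -33.213478265501834
-108 [489.6  70. ]
-36 [473.6 140.2]
36 [457.6 210.4]
[[ 0.9  0.4 -0. ]
 [ 0.4 -0.9  0. ]
 [ 0.  -0.  -1. ]] 18.8
```

The manual's scale: shifts go in shares of 62.5 mm and turns go in shares of pi/2 rad. Converting my numbers, 0.18 rad / 1.5708 = 0.1146.

Call:
{"method": "run_rows", "body": {"rows": {"moves":[[0, 0, 0, 0, 0.1146], [0, 0, 0, 0, 0], [0, 0, 0, 0, 0]]}, "squeeze": 10}}

```text
time: 0.48
tcp_pos: [216.1, -505.7, 205.3]
orientation: [-3.121, -0.357, 0.0]
wrist_force: [0.0, 0.2, 0.0]
opening: 67.6
gripper_force: 0.0
```

```bash
cat > go.py <<'E'
import sys
from h import *
T={"key":(488.7,69.3),"rocker":(452.2,135.3),"start":(457.0,210.3)}
o=r.observe();R=cv2.Rodrigues(np.array(o["orientation"]))[0]
p=np.array(o["tcp_pos"]);z=float(sys.argv[2])
print("t",round(o["time"],2),"tcp",p.round(1),"open",round(o["opening"],1),"F",np.round(o["wrist_force"],1),"yaw",np.arctan2(R[1,0],R[0,0]).round(3),"tool delta",(R.T@(np.array([*T[sys.argv[1]],z])-p)).round(1))
E
python3 go.py key 125
```

```text
t 0.47 tcp [ 216.1 -505.7  205.3] open 67.6 F [0.  0.2 0. ] yaw 0.228 tool delta [ 395.4 -498.6   80.4]
```

Converted, -41.5 mm is -0.664, 33 mm is 0.528.

Call:
{"method": "run_rows", "body": {"rows": {"moves":[[0, 0.528, -0.664, 0, 0], [0, 0.528, -0.664, 0, 0], [0, 0.528, -0.664, 0, 0], [0, 0.528, -0.664, 0, 0], [0, 0.528, -0.664, 0, 0], [0, 0.528, -0.664, 0, 0], [0, 0.528, -0.664, 0, 0], [0, 0.528, -0.664, 0, 0]]}}}

```text
time: 1.48
tcp_pos: [400.3, -121.8, 205.7]
orientation: [3.121, 0.356, 0.001]
wrist_force: [1.3, -0.9, 0.3]
opening: 0.3
gripper_force: 0.0
```

Call:
{"method": "run_rows", "body": {"rows": {"moves":[[0, 0.528, -0.664, 0, 0], [0, 0.528, -0.664, 0, 0], [0, 0.528, -0.664, 0, 0], [0, 0.512, -0.672, 0, 0], [0, 0, 0, 0.64, 0], [0, 0, 0, 0.64, 0], [0, 0, 0, 0, 0]]}}}

```text
time: 2.35
tcp_pos: [489.3, 68.0, 123.5]
orientation: [-3.121, -0.355, 0.008]
wrist_force: [-0.9, 0.4, 1.3]
opening: 0.4
gripper_force: 0.0
```

```bash
python3 go.py key 95
```

```text
t 2.35 tcp [489.3  68.  123.5] open 0.4 F [-0.9  0.4  1.3] yaw 0.226 tool delta [-0.1 -1.4 28.5]
```

Converted, 20 mm is 0.32, 18 mm is 0.288.

Call:
{"method": "run_rows", "body": {"rows": {"moves":[[0, 0, -0.0224, 0.32, 0], [0, 0, 0, 0.288, 0], [0, 0, 0, 0.064, 0], [0, 0, 0, 0.064, 0], [0, 0, 0, 0.048, 0], [0, 0, 0, 0, 0]]}}}

```text
time: 3.1
tcp_pos: [490.7, 69.3, 76.9]
orientation: [3.122, 0.351, 0.002]
wrist_force: [1.3, -0.8, 1.7]
opening: 0.5
gripper_force: 0.9
```

Call:
{"method": "run_rows", "body": {"rows": {"moves":[[0, 0, 0, 0.032, 0], [0, 0, 0, 0.024, 0], [0, 0, 0, 0, 0], [0, 0, 0, 0, 0]]}}}

```text
time: 3.6
tcp_pos: [490.1, 69.4, 72.8]
orientation: [-3.122, -0.351, 0.001]
wrist_force: [0.2, 0.8, 0.5]
opening: 0.7
gripper_force: 0.4
```

Converted, 1.5 mm is 0.024, 1 mm is 0.016.

Call:
{"method": "run_rows", "body": {"rows": {"moves":[[0, 0, 0, 0.024, 0], [0, 0, 0, 0.016, 0], [0, 0, 0, 0, 0]]}}}

```text
time: 3.98
tcp_pos: [490.2, 69.4, 70.3]
orientation: [-3.122, -0.351, 0.001]
wrist_force: [1.2, 0.5, 0.6]
opening: 0.5
gripper_force: 0.3
```

Call:
{"method": "run_rows", "body": {"rows": {"moves":[[0, 0, 0, 0.016, 0], [0, 0, 0, 0, 0]]}}}

```text
time: 4.22
tcp_pos: [490.3, 69.4, 70.1]
orientation: [-3.122, -0.351, -0.0]
wrist_force: [-4.8, -0.8, 12.4]
opening: 0.4
gripper_force: 6.2
```

Call:
{"method": "run_rows", "body": {"rows": {"moves":[[0, 0, 0, 0.016, 0], [0, 0, 0, 0, 0]]}}}

```text
time: 4.47
tcp_pos: [490.5, 69.4, 70.0]
orientation: [3.122, 0.351, 0.001]
wrist_force: [-10.1, -0.4, 23.2]
opening: 0.4
gripper_force: 11.9
```

The key bottomed at z = 70, exactly as predicted, with a clear stop force. Now I'll lift and move over the rocker.

Converted, -20 mm is -0.32.

Call:
{"method": "run_rows", "body": {"rows": {"moves":[[0, 0, 0, -0.32, 0], [0, 0, 0, -0.32, 0], [0, 0, 0, 0, 0]]}}}

```text
time: 4.85
tcp_pos: [490.9, 69.4, 109.3]
orientation: [3.122, 0.351, 0.003]
wrist_force: [-0.6, -0.2, -0.2]
opening: 0.3
gripper_force: 0.0
```

```bash
python3 go.py rocker 90; python3 - <<'E'
from h import *
s=r.get_image("side")[160:230,320:400];cv2.imwrite("pics/s1.png",cv2.resize(s,None,fx=6,fy=6,interpolation=cv2.INTER_CUBIC))
E
```

```text
t 4.85 tcp [490.9  69.4 109.3] open 0.3 F [-0.6 -0.2 -0.2] yaw 0.224 tool delta [-23.1 -72.9  19.2]
```

View pics/s1.png

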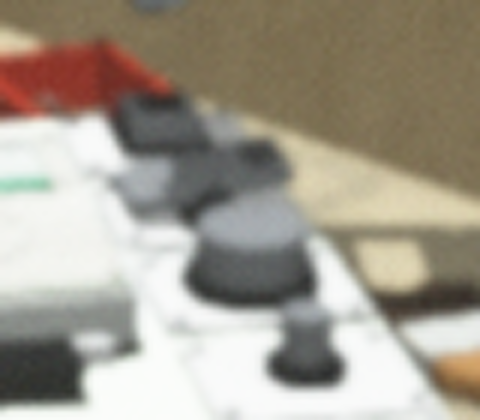

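The key now sits low, with its top near (346,177). The rocker's near end at (363,186) is still raised. Next I'll press the rocker.

Converted, -36.5 mm is -0.584, 20 mm is 0.32.

Call:
{"method": "run_rows", "body": {"rows": {"moves":[[0, -0.184, -0.584, 0, 0], [0, -0.184, -0.584, 0, 0], [0, 0, 0, 0.32, 0], [0, 0, 0, 0.16, 0], [0, 0, 0, 0.064, 0], [0, 0, 0, 0.048, 0], [0, 0, 0, 0.032, 0], [0, 0, 0, 0, 0]]}}}

```text
time: 5.9
tcp_pos: [451.8, 135.2, 69.5]
orientation: [3.122, 0.35, 0.0]
wrist_force: [-1.2, -0.5, 0.8]
opening: 0.2
gripper_force: 0.7
```

Call:
{"method": "run_rows", "body": {"rows": {"moves":[[0, 0, 0, 0.024, 0], [0, 0, 0, 0, 0]]}}}

```text
time: 6.15
tcp_pos: [451.9, 135.3, 68.7]
orientation: [3.122, 0.351, 0.001]
wrist_force: [-5.8, -2.3, 12.6]
opening: 0.7
gripper_force: 6.5
```

Call:
{"method": "run_rows", "body": {"rows": {"moves":[[0, 0, 0, 0.016, 0], [0, 0, 0, 0, 0]]}}}

```text
time: 6.4
tcp_pos: [452.0, 135.4, 68.4]
orientation: [3.122, 0.351, 0.002]
wrist_force: [-9.3, -3.7, 22.5]
opening: 0.3
gripper_force: 11.9
```

```bash
python3 go.py rocker 67.5
```

```text
t 6.4 tcp [452.  135.4  68.4] open 0.3 F [-9.3 -3.7 22.5] yaw 0.224 tool delta [0.2 0.1 0.9]
```

The rocker hit a hard stop at 68.4. That fits fully on, because the 16 mm pad's inner edge sits slightly higher on the tilted paddle. Next is the large button.

Converted, -20 mm is -0.32.

Call:
{"method": "run_rows", "body": {"rows": {"moves":[[0, 0, 0, -0.32, 0], [0, 0, 0, -0.32, 0], [0, 0, 0, 0, 0]]}}}

```text
time: 6.78
tcp_pos: [452.5, 135.6, 107.9]
orientation: [-3.122, -0.351, -0.005]
wrist_force: [0.4, 0.4, 0.9]
opening: 0.4
gripper_force: 0.0
```

```bash
python3 go.py start 90; python3 - <<'E'
from h import *
s=r.get_image("side")[160:230,320:400];cv2.imwrite("pics/s2.png",cv2.resize(s,None,fx=6,fy=6,interpolation=cv2.INTER_CUBIC))
E
```

```text
t 6.78 tcp [452.5 135.6 107.9] open 0.4 F [0.4 0.4 0.9] yaw 0.224 tool delta [ 20.9 -71.8  18. ]
```

View pics/s2.png

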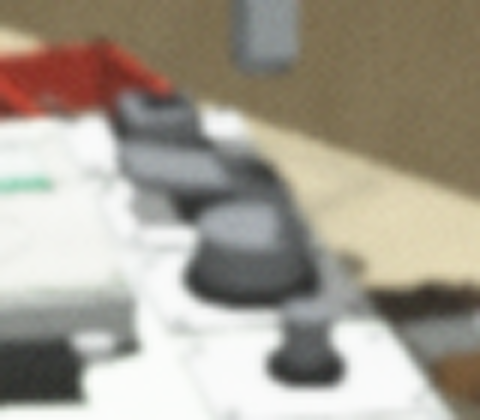

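The rocker's near half is now down and its far end is raised (about (344,186)). Now I'll press the large button: contact at z ≈ 78, bottom at ≈ 72.

Converted, -36 mm is -0.576, -35.8 mm is -0.5728.

Call:
{"method": "run_rows", "body": {"rows": {"moves":[[0, 0.168, -0.576, 0, 0], [0, 0.1664, -0.5728, 0, 0], [0, 0, 0, 0.32, 0], [0, 0, 0, 0.096, 0], [0, 0, 0, 0.064, 0], [0, 0, 0, 0.048, 0], [0, 0, 0, 0.032, 0], [0, 0, 0, 0, 0]]}}}

```text
time: 7.82
tcp_pos: [456.3, 209.9, 72.3]
orientation: [3.122, 0.35, 0.001]
wrist_force: [-0.7, -2.0, 2.9]
opening: 0.7
gripper_force: 1.7
```

Call:
{"method": "run_rows", "body": {"rows": {"moves":[[0, 0, 0, 0.024, 0], [0, 0, 0, 0, 0]]}}}

```text
time: 8.07
tcp_pos: [456.5, 209.9, 71.9]
orientation: [3.122, 0.351, 0.002]
wrist_force: [-7.8, -3.8, 19.0]
opening: 0.4
gripper_force: 9.6
```

```bash
python3 go.py start 72
```

```text
t 8.07 tcp [456.5 209.9  71.9] open 0.4 F [-7.8 -3.8 19. ] yaw 0.224 tool delta [ 0.6 -0.2 -0.1]
```

The button bottomed at 71.9 with a clear stop. Now I'll retract and check.

Converted, -50 mm is -0.8, -40 mm is -0.64.

Call:
{"method": "run_rows", "body": {"rows": {"moves":[[0, 0, 0, -0.32, 0], [0, 0, 0, -0.48, 0], [0, 0, 0, -0.8, 0], [0, -0.64, 0, -0.32, 0], [0, -0.64, 0, 0, 0], [0, 0, 0, 0, 0], [0, 0, 0, 0, 0], [0, 0, 0, 0, 0]]}}}

```text
time: 9.07
tcp_pos: [378.8, 192.4, 190.3]
orientation: [3.122, 0.35, -0.0]
wrist_force: [-0.7, -0.0, -0.7]
opening: 0.1
gripper_force: 0.0
```

```bash
python3 - <<'E'
from h import *
s=r.get_image("side")[150:270,260:450];cv2.imwrite("pics/s3.png",cv2.resize(s,None,fx=4,fy=4,interpolation=cv2.INTER_CUBIC))
E
```

```text
(no output)
```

View pics/s3.png

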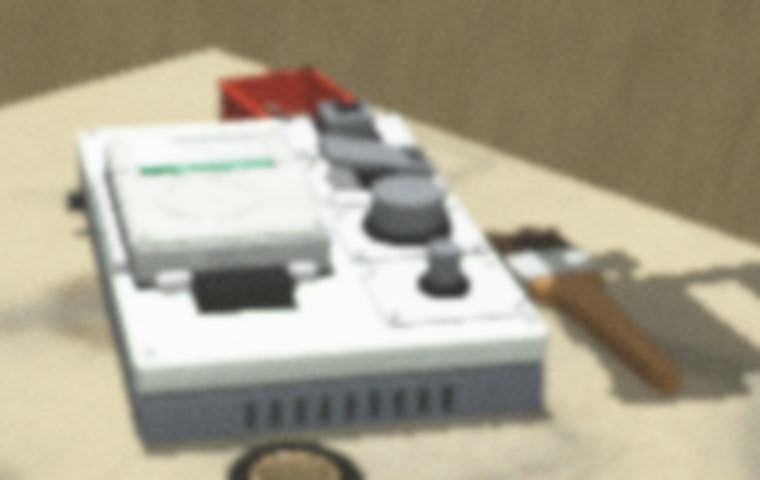

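The key is down (345,178), the rocker is on (353,189), both round buttons are up ((362,197) and (371,212)), and the drive, tape, tub and brush haven't moved. The robot is clear.

```bash
python3 -c "from plant import r;print(r.close_job())"
```

```text
the job is handed in; nothing more can be done
None
```

The job is handed in: I pushed the square key down, switched the rocker on, then pressed and released the large button in that order; the last picture showed nothing else disturbed, and no verdict came back.

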